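Lay out a woodland centrepiece before gluing

TASK

Lay out the woodland display ready for gluing: midway between the fern pot and the lantern, in line with them, lay the large log slice flat on the board, the small slice centred on top of it and the red toadstool standing upright in the middle of that. On the sloping stand lay the dark plaque lengthwise up the slope, centred on the deck and down against the stop, and the pale plaque squarely on top of it, also against the stop. Let go of everything, and leave the brown toadstool and the glue stick where they are.

Things in the scene. Friction and masses are not known exactly. Their poses are not given: they have to be found in the camera images.
- plaque_dark: dark walnut plaque, 84 long (own x) x 56 wide (own y) x 12 thick, loose, lying flat on the table. Origin: centre of its underside, z up. The two ends are alike. Seated against the stop its origin is 42 up the deck from the stop. (mm)
- plaque_light: pale birch plaque, 84 long (own x) x 56 wide (own y) x 12 thick, loose, lying flat on the table. Origin: centre of its underside, z up. The two ends are alike. Seated against the stop its origin is 42 up the deck from the stop. (mm)
- slice_big: large round log slice with dark bark, 60 in diameter x 14 thick, loose, lying flat on the table. Origin: centre of its underside, z up. (mm)
- slice_small: small round log slice with dark bark, 44 in diameter x 14 thick, loose, lying flat on the table. Origin: centre of its underside, z up. (mm)
- toadstool_red: toadstool ornament with a RED cap with white dots, loose, 57 high: flat round wooden foot 34 across and 6 thick, thin white stem, domed cap 40 across whose vertical widest band spans 35 to 45 above the foot's underside. Origin: centre of the foot's underside, z up. (mm)
- toadstool_brown: toadstool ornament with a plain BROWN cap, not needed here; loose, 57 high: flat round wooden foot 34 across and 6 thick, thin white stem, domed cap 40 across whose vertical widest band spans 35 to 45 above the foot's underside. Origin: centre of the foot's underside, z up. (mm)
- deck: blue sloping deck (36 wide, 100 long, rising 20 deg away from the robot) of a fixed plywood stand; blue stop, 36 wide, 30 tall, at its low end. Origin: deck surface at the stop's foot, mid width, 42 above the table; x up the slope, y across, z square to the deck. Beside the deck is only an 8 thick, 110 x 130 foot plate: fingers pass. Wood may not slide down by itself. (mm)
- pot: terracotta flower pot with a green fern, 80 across, 68 high, with leaves to about 130. Fixed on a plywood board 6 thick, 100 x 380, lying on the table along the row from pot to lantern. Origin: centre of the pot's underside, which is level with the board's top. The pot and the lantern are 260 apart, centre to centre. (mm)
- lantern: black square lantern with a white candle, 70 x 70, 94 high plus a wire handle to 114. Fixed on a plywood board 6 thick, 100 x 380, lying on the table along the row from pot to lantern. Origin: centre of its underside, level with the board's top. (mm)
- glue_stick: red and white glue stick standing upright, 29 across, 95 high, loose, not needed here. Origin: centre of its underside. (mm)
Not all that is in view belongs to the job. What is shaped like the plaque_light but green is not meant. Leave any turquoise look-alike of the slice_big alone.

How it is judged:
By the outcome, as a careful person would: the job done as asked, in the order asked, and still so for the second after the job is handed in, with the robot touching nothing.
It also fails if it takes over 112 s, if anything falls off the work surface, if the arm or the gripper's body presses on something with over 40 N, if the wrist force passes 120 N, or if a joint passes its speed limit or range.

ROBOT

A 6-joint arm with a two-finger parallel gripper is mounted at the origin on the work surface. World frame = base frame: x ahead of the robot, y to its left, z up, the work surface at z = 0. Lengths are in mm, angles in rad, forces in N, time in s.
With the tool pointing down it reaches from about 350 to 975 mm from the base axis. Payload 7.1 kg.
Tool frame: the origin (TCP) lies on the front face of the gripper's body, between the roots of the fingers; the fingertips stand 80 mm ahead of it and the grasp point (between the pads) lies 61 mm ahead of it (env.tips_ahead is the distance from the TCP to the fingertips, in mm); z points along the fingers, y is the direction in which the jaws open and shut (so a half turn about z gives the same grasp; the last joint's range is limited). The gripper opens to 88 mm and grips with 3 to 60 N. Pads are 20 mm wide; open, the fingers measure 115 mm over their backs; the gripper's body (75 mm by 178 mm) begins 61 mm behind the grasp point.
Start: joints at [1.097, 0.423, 1.63, -0, 1.089, -0.019], TCP at [274.519, 561.466, 302.675] pointing down, gripper open.
Joint ranges: [-3, 3], [-0.9, 2.11], [0.09, 2.58], [-1.31, 4.45], [0.11, 2.69], [-2.54, 2.54]. Speed limits (rad/s): [2.39, 2.39, 3.01, 3.14, 3.14, 3.14].

INTERFACE

Orientations are given as a unit quaternion [x, y, z, w].
In Python, from station import env, set_gripper, viewer, workorder gives the robot as it stands. Calls block until the motion is done:
- env.reach(position, orientation): joint-space move of the TCP to a pose.
- env.move_l(position, rot=None, rate=150, f_stop=None): straight line of the TCP; rot=None keeps the orientation; rate is the mean speed in mm/s. With f_stop (N) it stops when the force on the tool has changed by that much, and returns True; else False.
- env.move_joints(angles): joint-space move.
- set_gripper(opening): finger opening in mm; the grip force is fixed at half the most; returns when the fingers have stopped.
- env.hold(seconds).
- env.ik(position, orientation): joint angles nearest the present ones, or None.
- env.read_state(): the state.
- viewer.camera(name): name is "side" or "top" or "wrist"; returns the picture (400x640x3 uint8, blue, green, red); there is no depth.
- viewer.camera_params(name): a dict with "fx", "fy", "cx", "cy" (pixels), "dist" ([k1, k2, p1, p2, k3] as OpenCV has them; the pictures are not rectified), "pose" (4x4, takes a point from camera to world coordinates); the wrist camera has in their place "tool_from_camera" (4x4, takes a point from camera to tool coordinates, whose origin is the TCP and whose axes are the flange's). Camera axes: x right, y up, looking along -z (the intrinsics and any distortion apply to the point x, -y, -z); pixel columns grow to the right and rows downward; lengths in mm; the calibration is good to about 2 mm. A picture is of the moment at which its call begins: read the wrist's pose just before it. camera_params takes no time and is no camera call.
A pose or a line that the arm cannot do raises env.IKError and nothing moves.
- workorder.sign_off(): hands the job in, once; it reports no verdict.
The state is a dict: "time_s": time; "qpos": joint angles; "dq": joint speeds; "tau": joint torques, N m; "tool_pos": TCP position; "orientation": TCP orientation; "force": force on the tool from outside, world axes, zero at the start; "wrist_torque": the same for the moment, N m; "width": finger opening in mm.
Only numpy, scipy, OpenCV 4.12 (cv2) and the standard library are available. Lean on these libraries where they do the work, as an engineer would, in place of code of your own. Each camera call takes 0.05 s, during which the arm holds its last target.

## Working session

There is one attempt and no reset: what is moved stays moved. The work goes in short steps, each a Python script; the robot and the scene stay as the last script left them, time stands still between calls to the robot, and variables do not carry over. Pictures are saved under pics/ and viewed, and the job is handed in when it is done.

```bash
ls; mkdir -p pics; python3 - <<'E'
from station import env, set_gripper, viewer, workorder
import cv2, numpy as np
np.set_printoptions(precision=4,suppress=True)
for n in ["side","top","wrist"]:
    cv2.imwrite(f"pics/{n}0.png",viewer.camera(n))
    print(n,viewer.camera_params(n))
print(env.read_state())
E
```

```text
pics
side {'fx': 371.95840989637924, 'fy': 371.95840989637924, 'cx': 319.59262406173707, 'cy': 193.73413453577302, 'dist': array([-0.0452,  0.    ,  0.    ,  0.    ,  0.    ]), 'pose': array([[   0.75  ,    0.3896,   -0.5345,   33.2963],
       [  -0.6613,    0.4589,   -0.5934, -495.1911],
       [   0.0141,    0.7985,    0.6019,  600.8381],
       [   0.    ,    0.    ,    0.    ,    1.    ]])}
top {'fx': 441.84637917943894, 'fy': 441.84637917943894, 'cx': 314.9228854837775, 'cy': 193.86044171740647, 'dist': array([-0.1074,  0.    ,  0.    ,  0.    ,  0.    ]), 'pose': array([[  -0.0157,    0.9879,   -0.1545,  338.9563],
       [  -0.9996,   -0.0122,    0.0239,   57.1916],
       [   0.0217,    0.1548,    0.9877, 1334.5395],
       [   0.    ,    0.    ,    0.    ,    1.    ]])}
wrist {'fx': 357.4793553840056, 'fy': 357.4793553840056, 'cx': 318.27358506322156, 'cy': 190.60680042849665, 'dist': array([-0.064,  0.   ,  0.   ,  0.   ,  0.   ]), 'tool_from_camera': array([[ -0.0004,   0.9569,   0.2905,  80.3211],
       [  1.    ,   0.0006,  -0.0006,  -1.3099],
       [ -0.0007,   0.2905,  -0.9569, -80.9438],
       [  0.    ,   0.    ,   0.    ,   1.    ]])}
{'time_s': 0.15, 'qpos': array([ 1.097 ,  0.4237,  1.6305,  0.    ,  1.0886, -0.019 ]), 'dq': array([ 0.0004, -0.0036, -0.004 ,  0.0026, -0.0006, -0.0017]), 'tau': array([ -0.0001, -54.4987, -27.3919,   0.0643,   0.0205,  -0.    ]), 'tool_pos': array([274.3796, 561.1767, 302.0701]), 'orientation': array([ 0.2255,  0.9743, -0.0006, -0.0001]), 'force': array([-0.163 ,  0.2884,  0.7078]), 'wrist_torque': array([-0.037 ,  0.0176, -0.0152]), 'width': 87.82928597338908}
```

View pics/top0.png

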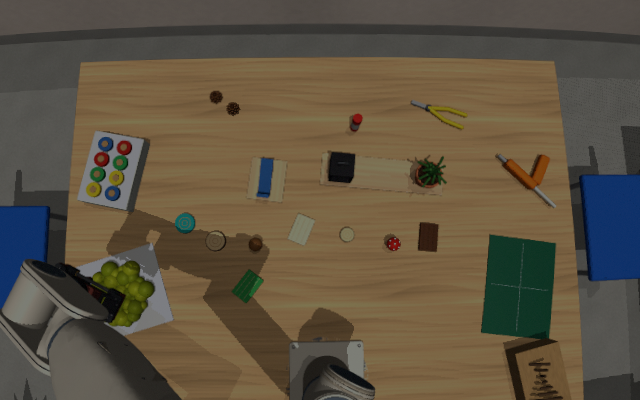

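View pics/side0.png

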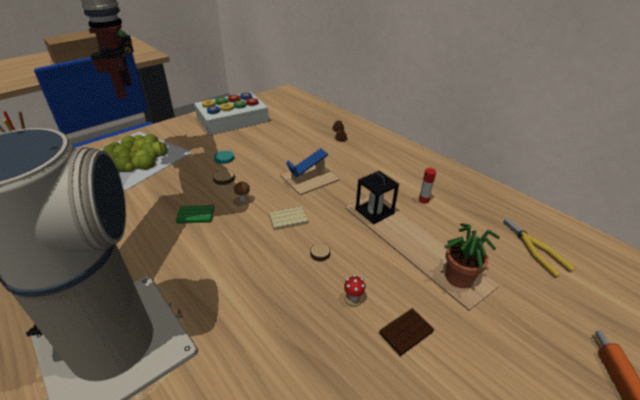

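View pics/wrist0.png

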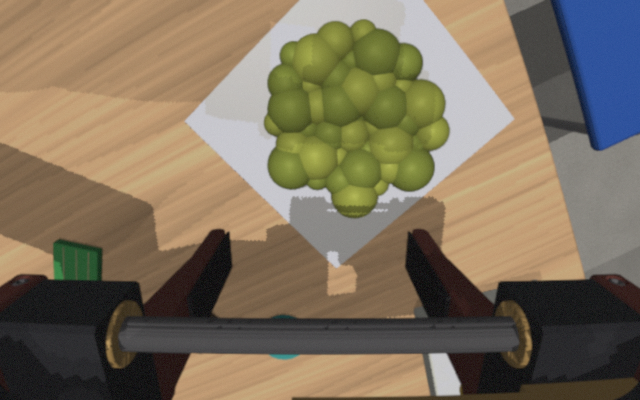

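```bash
cat > h.py <<'E'
import numpy as np, cv2
from scipy.spatial.transform import Rotation as R
np.set_printoptions(precision=3,suppress=True)
def und(p,uv):
    K=np.array([[p['fx'],0,p['cx']],[0,p['fy'],p['cy']],[0,0,1]])
    return cv2.undistortPoints(np.array(uv,float).reshape(-1,1,2),K,np.array(p['dist']))[:,0]
def rays(p,T,uv):
    n=und(p,uv); d=np.c_[n[:,0],-n[:,1],-np.ones(len(n))]@T[:3,:3].T
    return T[:3,3],d/np.linalg.norm(d,axis=1)[:,None]
def onz(p,T,uv,z):
    o,d=rays(p,T,uv); return o+d*((z-o[2])/d[:,2])[:,None]
def tri(obs):  # list of (p,T,uv)
    A=np.zeros((3,3));b=np.zeros(3);L=[]
    for p,T,uv in obs:
        o,d=rays(p,T,[uv]);d=d[0];M=np.eye(3)-np.outer(d,d);A+=M;b+=M@o;L.append((o,M))
    x=np.linalg.solve(A,b);return x,[np.linalg.norm(M@(x-o)) for o,M in L]
def proj(p,T,X):
    c=(np.atleast_2d(X)-T[:3,3])@T[:3,:3]; c=c*[1,-1,-1]
    K=np.array([[p['fx'],0,p['cx']],[0,p['fy'],p['cy']],[0,0,1]])
    return cv2.projectPoints(c,np.zeros(3),np.zeros(3),K,np.array(p['dist']))[0][:,0]
def toolT(st):
    T=np.eye(4);T[:3,:3]=R.from_quat(st['orientation']).as_matrix();T[:3,3]=st['tool_pos'];return T
def down(yaw): # tool x along world angle yaw (deg), pointing down
    c,s=np.cos(np.radians(yaw)),np.sin(np.radians(yaw))
    return R.from_matrix(np.array([[c,s,0],[s,-c,0],[0,0,-1]]))
def snap(viewer,env,name):
    st=env.read_state(); im=viewer.camera('wrist'); p=viewer.camera_params('wrist')
    T=toolT(st)@p['tool_from_camera']; cv2.imwrite(f'pics/{name}.png',im)
    np.savez(f'pics/{name}.npz',T=T,**{k:np.array(p[k]) for k in('fx','fy','cx','cy','dist')})
    return im,p,T
def load(name):
    d=np.load(f'pics/{name}.npz'); p={k:(d[k] if k=='dist' else float(d[k])) for k in('fx','fy','cx','cy','dist')}
    return cv2.imread(f'pics/{name}.png'),p,d['T']
E
python3 - <<'E'
from station import env,viewer
from h import *
for n in('top','side'):
    p=viewer.camera_params(n); np.savez(f'pics/{n}0.npz',T=p['pose'],**{k:np.array(p[k]) for k in('fx','fy','cx','cy','dist')})
im,p,T=load('top0')
names=dict(pale=(301,229),dark=(428,237),big=(216,241),turq=(185,223),small=(347,234),red=(393,243),brown=(255,243),green=(248,286),stand=(267,180),lantern=(342,167),pot=(430,174),glue=(356,122))
side=dict(pale=(289,218),dark=(407,331),big=(224,176),turq=(224,157),small=(320,252),red=(355,290),brown=(242,189),green=(195,214),stand=(307,163),lantern=(377,190),pot=(465,265),glue=(428,184))
ims,ps,Ts=load('side0')
for k in names: print(k,onz(p,T,[names[k]],10)[0],tri([(p,T,names[k]),(ps,Ts,side[k])]))
c=cv2.resize(im[90:310,160:460],None,fx=2.6,fy=2.6,interpolation=cv2.INTER_CUBIC); cv2.imwrite('pics/topc.png',c)
E
```

```text
pale [439.978  68.634  10.   ] (array([440.857,  68.45 ,   3.373]), [np.float64(0.44395579085267195), np.float64(0.4439557908526742)])
dark [ 409.533 -315.447   10.   ] (array([ 410.417, -317.704,    4.177]), [np.float64(0.8201086627856048), np.float64(0.8201086627856116)])
big [407.07 323.32  10.  ] (array([407.452, 323.075,  10.232]), [np.float64(0.44111037943723996), np.float64(0.44111037943717263)])
turq [462.021 418.315  10.   ] (array([462.368, 419.412,   6.02 ]), [np.float64(0.025167491620067137), np.float64(0.025167491620112187)])
small [422.96  -69.166  10.   ] (array([422.547, -69.099,   5.203]), [np.float64(0.8830944434019651), np.float64(0.8830944434020068)])
red [ 393.558 -207.369   10.   ] (array([ 392.416, -203.59 ,   27.032]), [np.float64(0.5712751204624053), np.float64(0.5712751204623459)])
brown [399.884 206.389  10.   ] (array([397.551, 203.988,  36.56 ]), [np.float64(1.2587697885384879), np.float64(1.258769788538546)])
green [273.41  227.008  10.   ] (array([272.422, 227.864,   5.929]), [np.float64(0.8505613021998037), np.float64(0.8505613021998693)])
stand [590.628 170.576  10.   ] (array([581.432, 166.558,  57.827]), [np.float64(0.13191387824941367), np.float64(0.13191387824944537)])
lantern [628.536 -59.272  10.   ] (array([614.795, -53.941,  74.562]), [np.float64(0.49814294767048145), np.float64(0.4981429476704072)])
pot [ 603.95  -332.361   10.   ] (array([ 593.875, -317.947,   47.181]), [np.float64(4.1136996746687435), np.float64(4.11369967466856)])
glue [ 772.362 -107.105   10.   ] (array([ 759.348, -102.694,   52.045]), [np.float64(1.0465297352242557), np.float64(1.0465297352241565)])
```

View pics/topc.png

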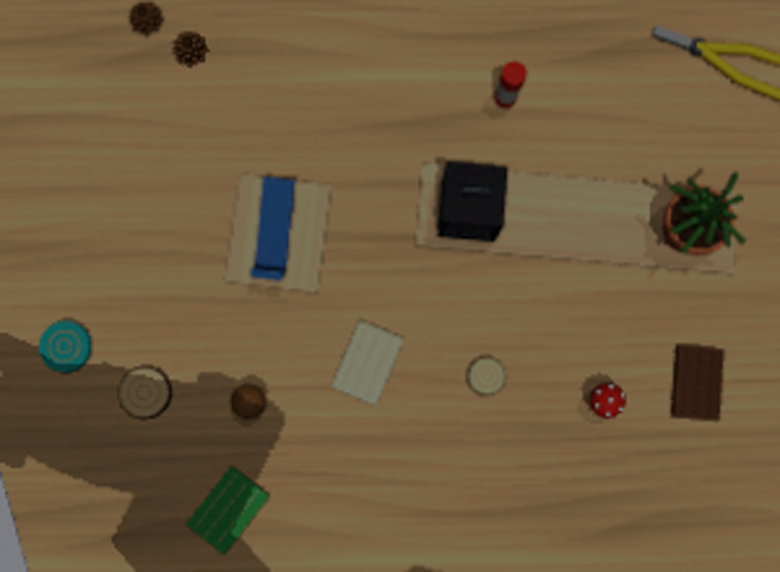

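```bash
python3 - <<'E'
from station import env,viewer
from h import *
q=down(0).as_quat()
for i,P in enumerate([(340,270,330),(490,180,330),(530,-170,330),(340,-190,330)]):
    env.reach(list(P),q); env.hold(0.15); snap(viewer,env,f'v{i+1}')
s=env.read_state(); print(s['time_s'],s['qpos'],s['tool_pos'])
a=[cv2.imread(f'pics/v{i}.png') for i in(1,2,3,4)]
for i in (1,2,3,4): pass
E
```

```text
5.7167 [-0.539  0.025  2.085  0.     1.031  1.031] [ 341.331 -190.16   330.06 ]
```

View pics/v1.png

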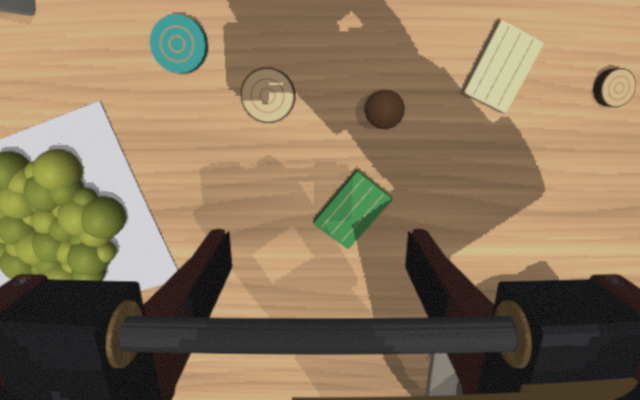

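View pics/v2.png

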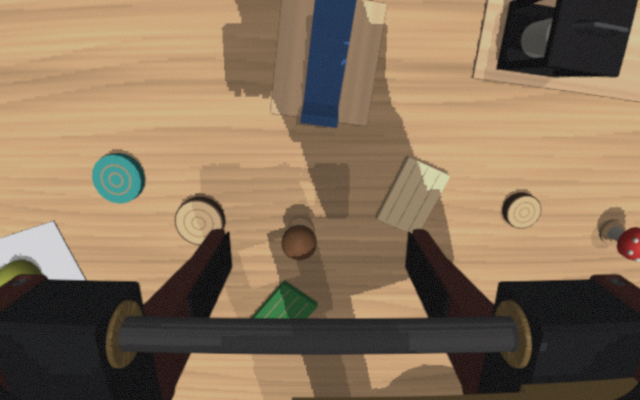

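View pics/v3.png

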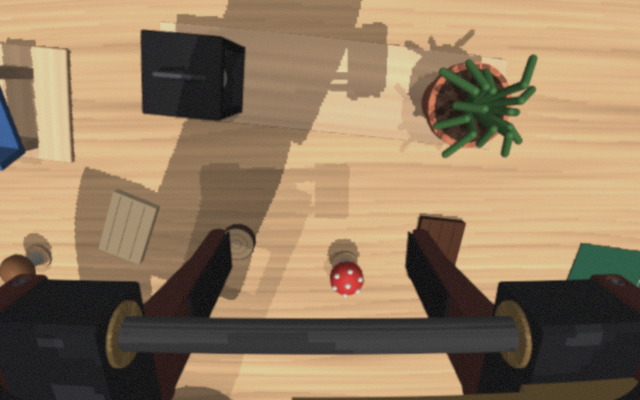

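View pics/v4.png

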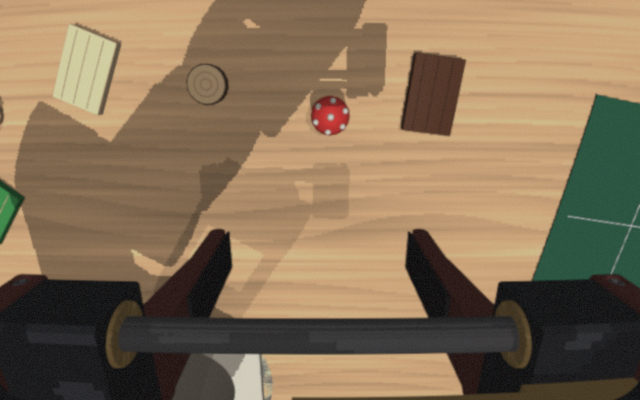

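```bash
python3 - <<'E'
from station import env,viewer
from h import *
env.reach([620,130,330],down(0).as_quat()); env.hold(0.15); snap(viewer,env,'v5')
print(env.read_state()['time_s'])
def crop(n,x0,y0,w,h,f):
    im=cv2.imread(f'pics/{n}.png')[max(y0,0):y0+h,max(x0,0):x0+w]; return cv2.resize(im,None,fx=f,fy=f,interpolation=cv2.INTER_CUBIC)
a=crop('v1',130,0,190,140,4); cv2.imwrite('pics/c_big1.png',a)
a=np.vstack([np.hstack([crop('v4',40,10,90,120,4),crop('v4',390,40,90,120,4)])]);cv2.imwrite('pics/c_plq.png',a)
a=np.hstack([crop('v4',170,50,80,70,5),crop('v4',290,80,80,70,5)]);cv2.imwrite('pics/c_sm.png',a)
E
```

```text
7.4833
```

View pics/v5.png

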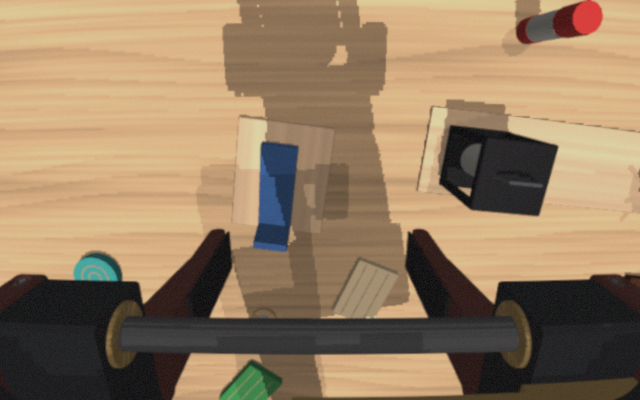

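View pics/c_big1.png

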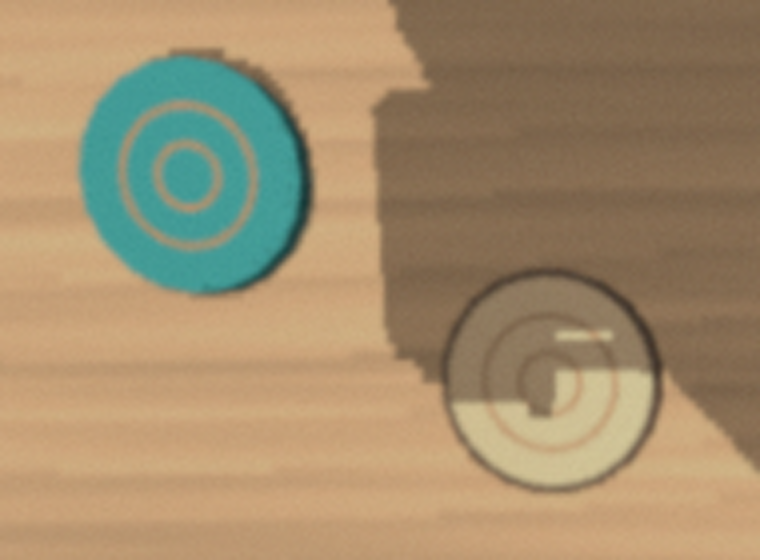

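View pics/c_plq.png

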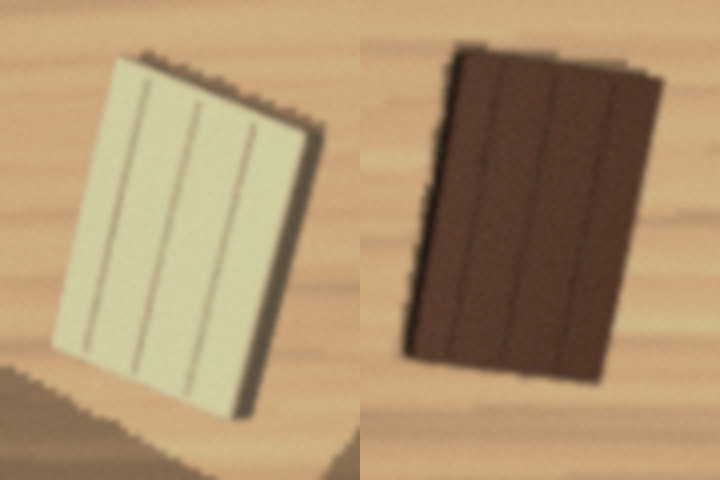

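View pics/c_sm.png

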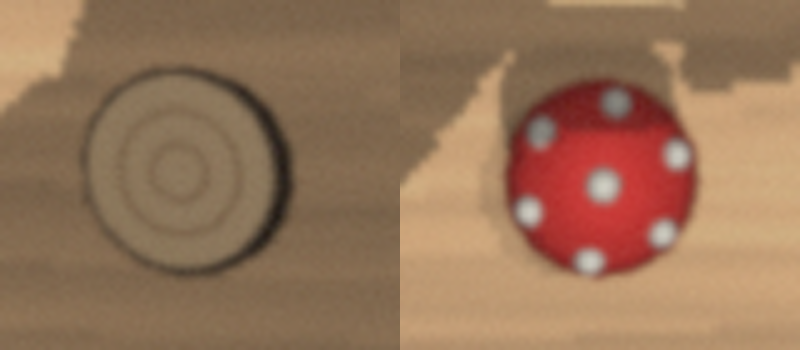

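```bash
python3 - <<'E'
from h import *
def crop(n,x0,y0,w,h,f):
    im=cv2.imread(f'pics/{n}.png')[y0:y0+h,x0:x0+w]; return cv2.resize(im,None,fx=f,fy=f,interpolation=cv2.INTER_CUBIC)
cv2.imwrite('pics/c_a.png',np.hstack([crop('v2',165,185,70,70,5),crop('v1',585,55,55,70,5)]))
cv2.imwrite('pics/c_b.png',np.hstack([crop('v1',455,10,95,110,4),crop('v2',370,150,85,110,4)]))
cv2.imwrite('pics/c_st5.png',crop('v5',225,105,120,150,4))
cv2.imwrite('pics/c_st2.png',crop('v2',260,0,140,140,4))
cv2.imwrite('pics/c_l5.png',crop('v5',400,90,190,130,4))
cv2.imwrite('pics/c_p3.png',crop('v3',390,20,150,150,4))
E
```

```text
(no output)
```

View pics/c_a.png

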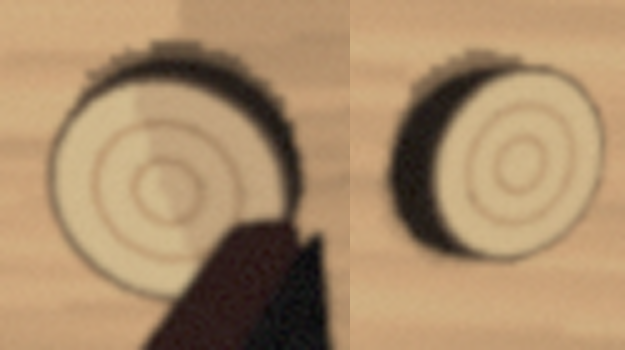

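View pics/c_b.png

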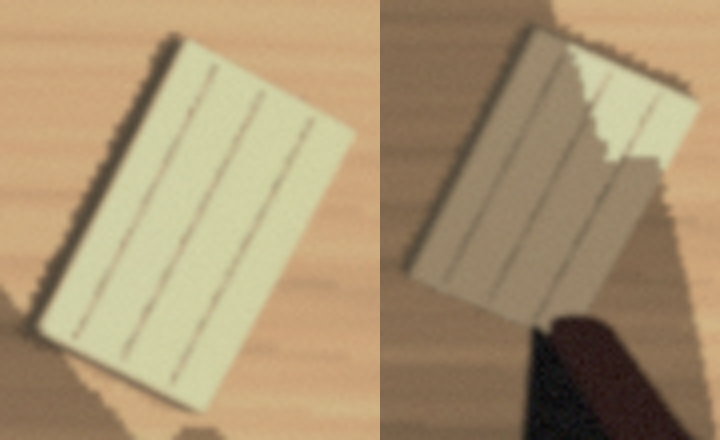

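View pics/c_st5.png

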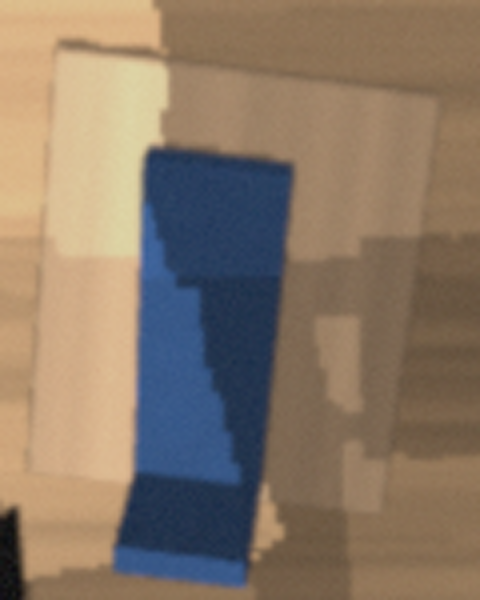

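View pics/c_st2.png

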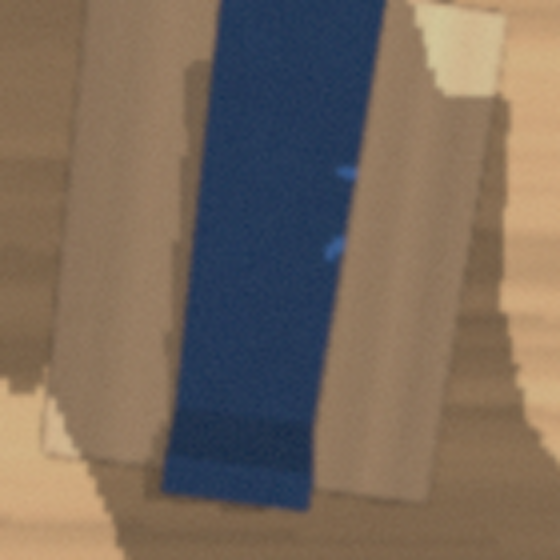

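View pics/c_l5.png

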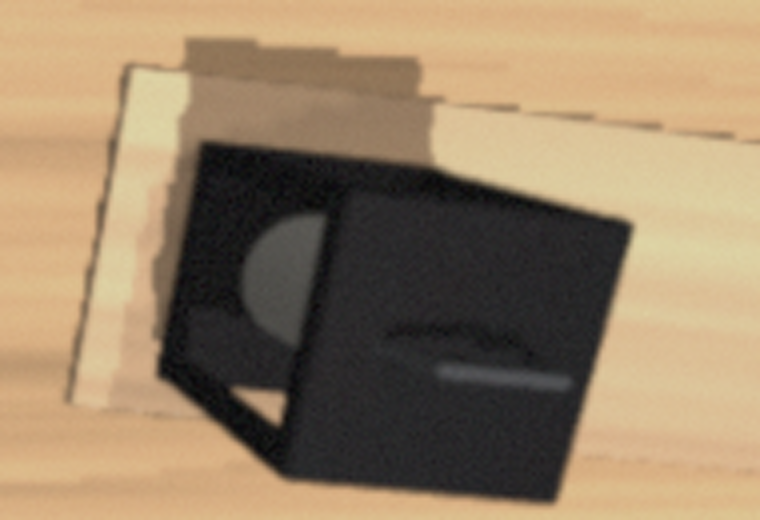

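View pics/c_p3.png

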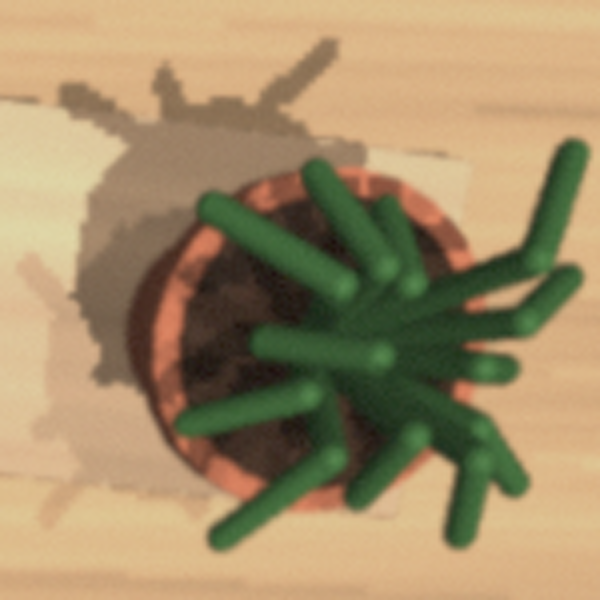

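```bash
cat > m.py <<'E'
from h import *
def px(pts,x0,y0,f): return (np.array(pts,float)+0.5)/f-0.5+[x0,y0]
V={n:load(n)[1:] for n in('v1','v2','v3','v4','v5','top0','side0')}
def Z(n,uv,z): return onz(*V[n],uv,z)
def TR(*obs): return tri([(*V[n],uv) for n,uv in obs])
b1=px([(552,380)],130,0,4)[0]; b2=px([(168,190)],165,185,5)[0]
print('big',TR(('v1',b1),('v2',b2)),Z('v1',[b1],14)[0],Z('v2',[b2],14)[0])
s4=px([(179,172)],170,50,5)[0]; s1=px([(520-350,163)],585,55,5)[0]
print('small',TR(('v4',s4),('v1',s1)),Z('v4',[s4],14)[0],Z('v1',[s1],14)[0])
r4=px([(203,186)],290,80,5)[0]; print('red apex z57',Z('v4',[r4],57)[0],'top',TR(('v4',r4),('top0',(393.5,243.5))))
pl4=px([(118,58),(308,132),(236,418),(53,345)],40,10,4); pl1=px([(183,38),(356,133),(203,411),(38,330)],455,10,4)
P4=Z('v4',pl4,12);P1=Z('v1',pl1,12)
def rect(P,nm):
    e=np.linalg.norm(P-np.roll(P,-1,0),axis=1); d=(P[0]+P[1]-P[2]-P[3]); print(nm,P.mean(0),'edges',e,'long yaw',np.degrees(np.arctan2(d[1],d[0])), np.degrees(np.arctan2(*((P[0]+P[3]-P[1]-P[2])[[1,0]]))))
rect(P4,'pale v4');rect(P1,'pale v1')
print('pale tri',[TR(('v4',a),('v1',b))[0] for a,b in zip(pl4,pl1)])
d4=px([(102,52),(302,79),(240,382),(52,357)],390,40,4); rect(Z('v4',d4,12),'dark v4')
l5=px([(345,190),(632,222),(555,502),(288,475)],400,90,4); rect(Z('v5',l5,100),'lantern')
bd=px([(128,68),(70,402)],400,90,4); print('board end',Z('v5',bd,6))
pot=px([(150,350),(190,235),(245,190),(355,165),(410,185),(450,215),(170,420),(215,480),(310,508),(270,503)],390,20,4)
Pp=Z('v3',pot,74); A=np.c_[2*Pp[:,:2],np.ones(len(Pp))]; s=np.linalg.lstsq(A,(Pp[:,:2]**2).sum(1),rcond=None)[0]; print('pot',s[:2],'r',np.sqrt(s[2]+s[:2]@s[:2]))
bp=px([(468,160),(0,98),(0,472),(215,495)],390,20,4); print('board pot end',Z('v3',bp,6))
# stand
for nm,a,b in [('stop in L',(122,548),(168,460)),('stop in R',(247,560),(312,473)),('stop out L',(115,572),(163,492)),('stop out R',(245,585),(308,508)),('foot L',(135,475),(175,405)),('foot R',(262,484),(318,420))]:
    print(nm,TR(('v5',px([a],225,105,4)[0]),('v2',px([b],260,0,4)[0])))
top=px([(147,150),(293,165)],225,105,4); zt=42+100*np.sin(np.radians(20)); print('deck top',zt,Z('v5',top,zt))
print('deck foot z42',Z('v5',px([(135,475),(262,484)],225,105,4),42),Z('v2',px([(175,405),(318,420)],260,0,4),42))
pl=px([(58,45),(435,97),(380,512),(28,470)],225,105,4); rect(Z('v5',pl,8),'plate')
E
python3 m.py
```

```text
big (array([406.886, 324.263,  14.804]), [np.float64(0.13326049787353542), np.float64(0.13326049787340097)]) [406.792 324.259  14.   ] [406.622 324.675  14.   ]
small (array([420.284, -69.089,  12.885]), [np.float64(0.05546765008829131), np.float64(0.055467650088370395)]) [420.23  -69.431  14.   ] [420.336 -68.142  14.   ]
red apex z57 [ 388.707 -202.721   57.   ] top (array([ 389.231, -202.015,   48.885]), [np.float64(1.5817919059973709), np.float64(1.5817919059974546)])
pale v4 [437.743  66.078  12.   ] edges [55.011 81.752 55.64  81.33 ] long yaw -23.156481106894113 67.62569290421762
pale v1 [437.393  69.444  12.   ] edges [55.574 81.529 53.802 81.824] long yaw -23.323697685785277 66.6938942094837
pale tri [array([486.242,  77.43 ,   9.173]), array([464.656,  26.054,   9.196]), array([389.145,  58.847,   8.105]), array([410.656, 109.464,   9.777])]
dark v4 [ 408.9   -316.392   12.   ] edges [54.851 81.915 54.225 81.164] long yaw -6.198081171067359 83.3955651389817
lantern [616.86  -51.463 100.   ] edges [68.408 67.679 66.965 66.933] long yaw -4.748050217297979 84.16135176568213
bo
[... 549 characters left out ...]
), np.float64(0.03717454581227319)])
stop out R (array([527.086, 162.733,  66.024]), [np.float64(0.021405230831802156), np.float64(0.021405230831697035)])
foot L (array([549.935, 194.863,  44.158]), [np.float64(0.420135788605691), np.float64(0.42013578860563233)])
foot R (array([546.401, 159.415,  42.544]), [np.float64(0.07713314112950888), np.float64(0.07713314112955194)])
deck top 76.20201433256688 [[645.214 181.647  76.202]
 [641.521 147.24   76.202]]
deck foot z42 [[548.907 194.863  42.   ]
 [546.207 159.533  42.   ]] [[549.983 195.343  42.   ]
 [546.34  159.313  42.   ]]
plate [593.092 171.89    8.   ] edges [106.231 127.087 107.98  128.351] long yaw -7.4201596152061615 82.3009848525632
```

```bash
cat > a.py <<'E'
from station import env,set_gripper,viewer,workorder
from h import *
def S(): return env.read_state()
def pick(xy,z,yaw,zc=190,app=True):
    q=down(yaw).as_quat()
    env.reach([xy[0],xy[1],zc],q); env.move_l([xy[0],xy[1],z],rate=130)
    set_gripper(0); s=S(); print('grip width',s['width'],'at',s['tool_pos'],'t',s['time_s'])
    env.move_l([xy[0],xy[1],zc+60],rate=220); s=S(); print('lifted width',s['width'],'t',s['time_s'])
def place(xy,z,yaw,zc=260,over=3,fs=6,opening=88):
    q=down(yaw).as_quat()
    env.reach([xy[0],xy[1],zc],q); env.move_l([xy[0],xy[1],z+12],rate=180); env.hold(0.15)
    hit=env.move_l([xy[0],xy[1],z-over],rate=25,f_stop=fs); s=S(); print('hit',hit,s['tool_pos'],'nominal z',z,'F',s['force'])
    set_gripper(opening); env.hold(0.1); p=S()['tool_pos']
    env.move_l([p[0],p[1],zc],rate=180); print('t',S()['time_s'])
MID=np.array([603.9,-180.9]); YAW=84.3
E
python3 - <<'E'
from a import *
pick((406.8,324.4),84,YAW)
place(MID,90,YAW)
snap(viewer,env,'w1')
E
```

```text
grip width 59.197276381210195 at [406.93  324.512  84.333] t 10.225
lifted width 59.44795995571816 t 11.1333
hit True [ 603.872 -180.89    89.532] nominal z 90 F [ 0.139 -0.026  0.667]
t 16.6
```

View pics/w1.png

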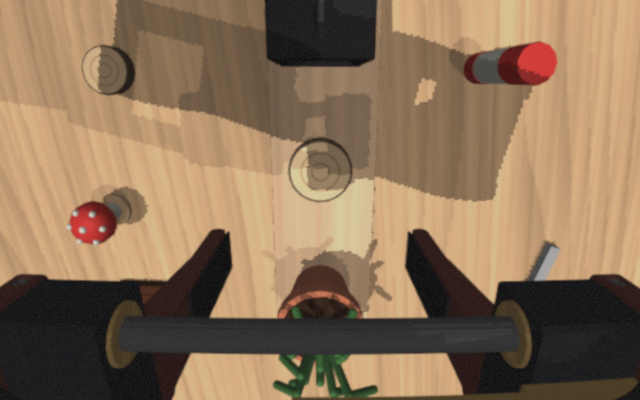

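```bash
python3 - <<'E'
from h import *
im=cv2.imread('pics/w1.png'); c=cv2.resize(im[0:300,60:480],None,fx=1.9,fy=1.9,interpolation=cv2.INTER_CUBIC); 
c=cv2.resize(im[125:215,260:380],None,fx=6,fy=6,interpolation=cv2.INTER_CUBIC);cv2.imwrite('pics/c_w1.png',c)
c=np.hstack([cv2.resize(im[35:105,70:150],None,fx=5,fy=5,interpolation=cv2.INTER_CUBIC),cv2.resize(im[190:260,55:135],None,fx=5,fy=5,interpolation=cv2.INTER_CUBIC)]);cv2.imwrite('pics/c_w1b.png',c)
E
```

```text
(no output)
```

View pics/c_w1.png

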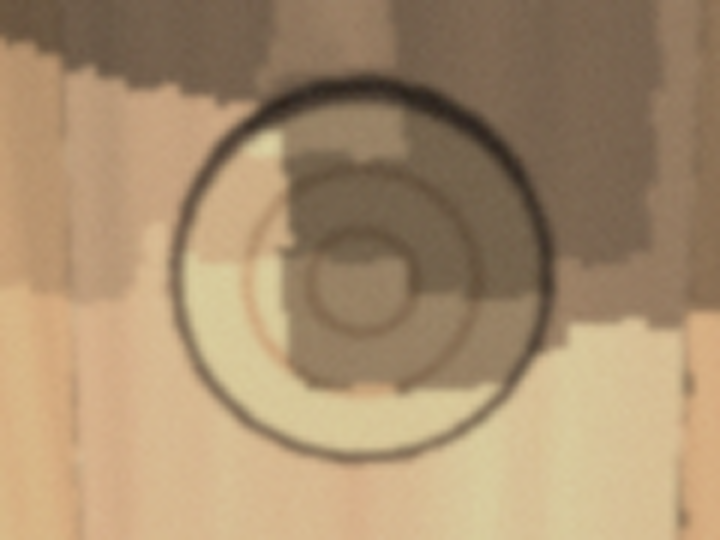

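View pics/c_w1b.png

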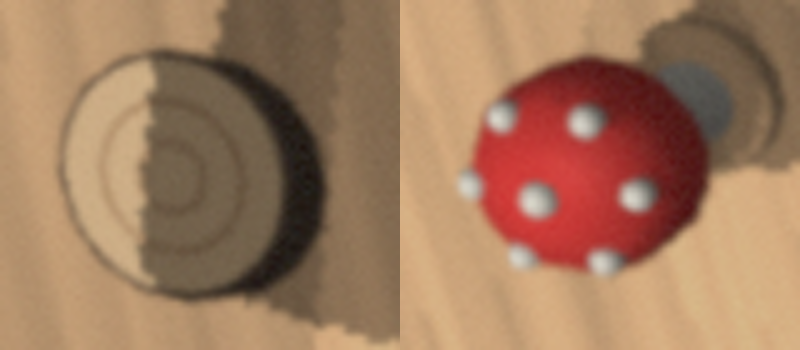

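```bash
cat >> m.py <<'E'
E
python3 - <<'E'
import io,contextlib
with contextlib.redirect_stdout(io.StringIO()): from m import *
V['w1']=load('w1')[1:]
print('big',Z('w1',px([(361,283)],260,125,6),20), 'camera',V['w1'][1][:3,3])
s=px([(172,178)],70,35,5)[0]; s4=px([(179,172)],170,50,5)[0];s1=px([(170,163)],585,55,5)[0]
print('small',Z('w1',[s],14),TR(('w1',s),('v4',s4)),TR(('w1',s),('v4',s4),('v1',s1)))
r=px([(137,200)],55,190,5)[0]; r4=px([(203,186)],290,80,5)[0]
print('red',Z('w1',[r],57),TR(('w1',r),('v4',r4)))
# board edges near the slice at z=6 -> centre across row
e=px([(72,400),(682,400),(66,200),(688,200)],260,125,6); E=Z('w1',e,6);print('board edges',E)
n=np.array([.995,-.0996]); print('across: edges',E[:,:2]@n,'slice',Z('w1',px([(361,283)],260,125,6),20)[0,:2]@n)
lt=np.array([(268,62),(375,64)]);print('lantern near top edge z100?',Z('w1',lt,100),Z('w1',lt,100)[:,:2]@n)
E
```

```text
big [[ 602.92  -180.375   20.   ]] camera [ 610.254 -102.07   339.931]
small [[420.558 -69.535  14.   ]] (array([420.262, -69.399,  13.573]), [np.float64(0.09975631377018342), np.float64(0.09975631377019807)]) (array([420.195, -69.222,  12.99 ]), [np.float64(0.2944275012957459), np.float64(0.10127144220792038), np.float64(0.22214806424045422)])
red [[ 389.36  -202.344   57.   ]] (array([ 388.604, -202.723,   56.013]), [np.float64(0.03279050493783875), np.float64(0.032790504937798934)])
board edges [[ 553.8   -198.633    6.   ]
 [ 652.712 -208.464    6.   ]
 [ 557.382 -165.669    6.   ]
 [ 655.524 -175.437    6.   ]]
across: edges [570.815 670.212 571.096 669.72 ] slice 617.8704646116036
lantern near top edge z100? [[579.005 -85.726 100.   ]
 [646.867 -93.738 100.   ]] [584.649 652.968]
```

```bash
python3 - <<'E'
from a import *
pick((420.3,-69.3),84,YAW)
place(MID,104,YAW)
snap(viewer,env,'w2')
pick((388.8,-202.5),101,YAW)
snap(viewer,env,'w3')
print(S()['force'],S()['wrist_torque'])
c=cv2.imread('pics/w2.png')[125:215,260:380];cv2.imwrite('pics/c_w2.png',cv2.resize(c,None,fx=6,fy=6,interpolation=cv2.INTER_CUBIC))
E
```

```text
grip width 42.899187128712995 at [420.347 -69.307  84.067] t 19.2833
lifted width 43.277423813465724 t 20.1917
hit True [ 603.876 -180.912  102.556] nominal z 104 F [0.443 0.107 3.434]
t 24.65
grip width 38.98517312493106 at [ 388.837 -202.516  101.023] t 27.2583
lifted width 38.93507714657372 t 28.0833
[-0.04  -0.136 -0.138] [-0.046  0.03  -0.032]
```

View pics/c_w2.png

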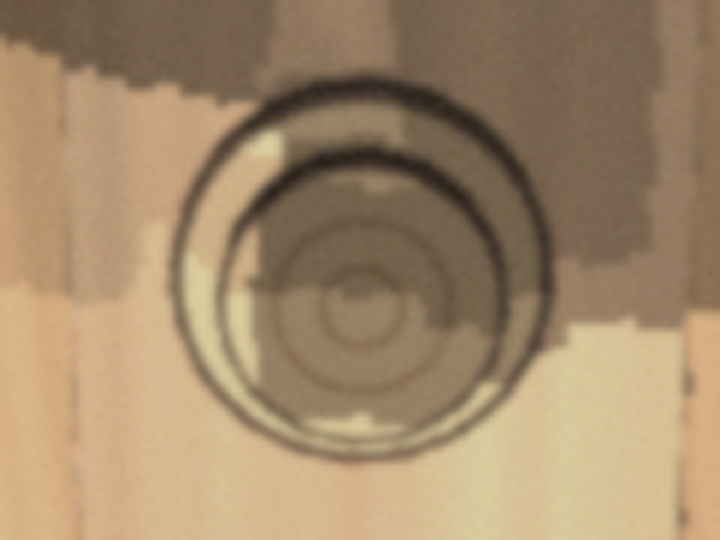

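View pics/w3.png

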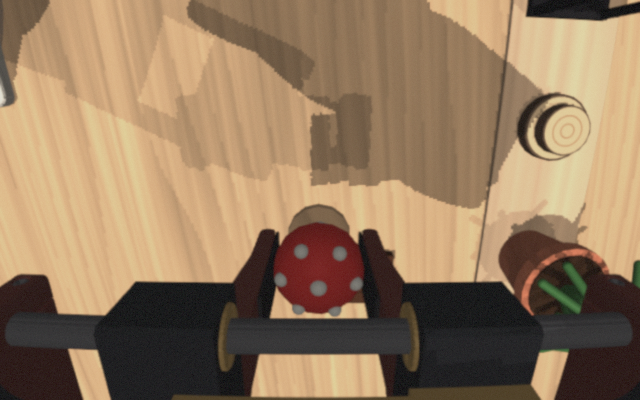

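```bash
python3 - <<'E'
import io,contextlib
with contextlib.redirect_stdout(io.StringIO()): from m import *
V['w2']=load('w2')[1:]
print('big',Z('w2',px([(362,283)],260,125,6),20),'small',Z('w2',px([(361,307)],260,125,6),34))
from a import *
place(MID,135,YAW,zc=290,over=4,fs=4)
snap(viewer,env,'w4')
cv2.imwrite('pics/side4.png',viewer.camera('side'))
E
```

```text
big [[ 603.132 -180.427   20.   ]] small [[ 602.942 -180.601   34.   ]]
hit True [ 604.217 -180.938  134.818] nominal z 135 F [ 0.342 -0.085  3.917]
t 32.625
```

View pics/w4.png

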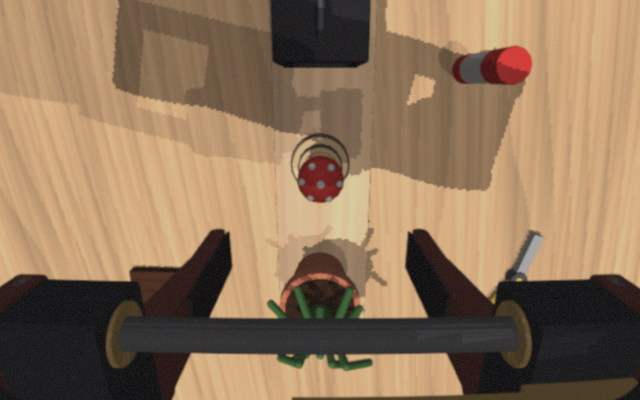

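View pics/side4.png

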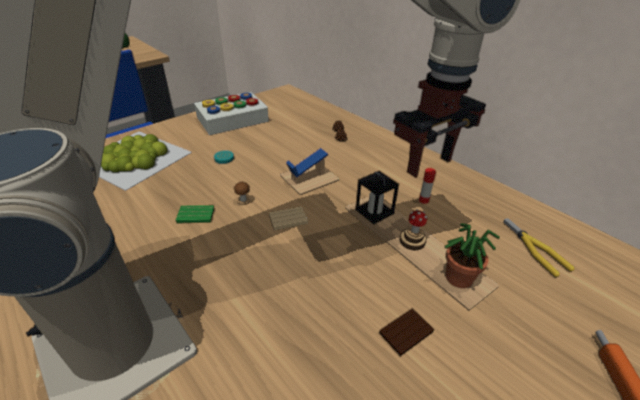

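```bash
cat >> a.py <<'E'
PSI=np.radians(-7.3); O=np.array([548.5,177.0,42.]); t=np.radians(20)
DX=np.array([np.cos(t)*np.cos(PSI),np.cos(t)*np.sin(PSI),np.sin(t)])
DY=np.array([-np.sin(PSI),np.cos(PSI),0]); DZ=np.cross(DX,DY)
RD=R.from_matrix(np.c_[DX,np.cross(-DZ,DX),-DZ]); QD=RD.as_quat()
def deck(x,h): return O+x*DX+h*DZ   # TCP pos: x up-slope, h above the deck
E
python3 - <<'E'
import io,contextlib
with contextlib.redirect_stdout(io.StringIO()): from m import *
V['w4']=load('w4')[1:]; print('apex',Z('w4',[(320,184)],91))
from a import *
print(DZ,env.ik(list(deck(50,150)),QD),env.ik(list(deck(50,84)),QD))
p,T=V['v5']; f=cv2.imread('pics/v5.png')
for x in (0,50,100):
    for y in(-18,0,18): cv2.circle(f,tuple(int(round(v)) for v in proj(p,T,O+x*DX+y*DY)[0]),1,(0,255,255),-1)
for y in(-18,18): cv2.circle(f,tuple(int(round(v)) for v in proj(p,T,O+30*DZ+y*DY)[0]),1,(0,255,0),-1)
a=cv2.resize(f[105:255,225:345],None,fx=4,fy=4,interpolation=cv2.INTER_NEAREST)
p,T=V['v2']; f=cv2.imread('pics/v2.png')
for x in (0,50,100):
    for y in(-18,0,18): cv2.circle(f,tuple(int(round(v)) for v in proj(p,T,O+x*DX+y*DY)[0]),1,(0,255,255),-1)
for y in(-18,18): cv2.circle(f,tuple(int(round(v)) for v in proj(p,T,O+30*DZ+y*DY)[0]),1,(0,255,0),-1)
b=cv2.resize(f[0:150,265:345+40],None,fx=4,fy=4,interpolation=cv2.INTER_NEAREST)
cv2.imwrite('pics/dk.png',cv2.resize(np.hstack([a[:,:400],b[:,:400]]),None,fx=.9,fy=.9))
E
```

```text
apex [[ 603.176 -180.559   91.   ]]
[-0.339  0.043  0.94 ] [ 0.359  0.424  1.975 -0.37   0.458  2.366] [ 0.338  0.557  1.951 -0.46   0.354  2.447]
```

View pics/dk.png

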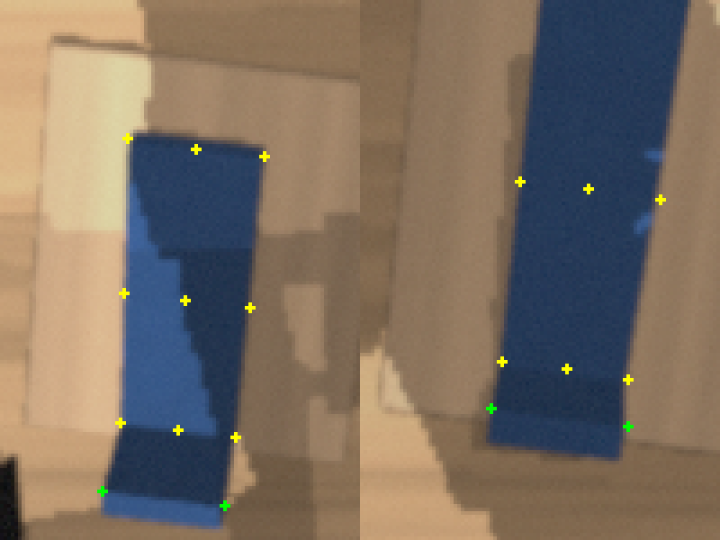

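```bash
sed -i 's/177.0,42/176.6,42/' a.py; cat >> a.py <<'E'
QDf=(RD*R.from_euler('z',180,degrees=True)).as_quat()
def deckplace(h0,x0=51):
    h=84+h0
    env.reach(list(deck(x0,h+90)),QDf); env.move_l(list(deck(x0,h+9)),rate=120); env.hold(0.2)
    hit=env.move_l(list(deck(x0,h-4)),rate=20,f_stop=5); p=S()['tool_pos']; d=(p-O)@np.c_[DX,DY,DZ]; print('down',hit,'deck coords',d,'expected h',h)
    hc=d[2]+0.8; env.move_l(list(deck(d[0],hc)),rate=20); env.hold(0.2)
    hit=env.move_l(list(deck(34,hc)),rate=18,f_stop=8); p=S()['tool_pos']; d=(p-O)@np.c_[DX,DY,DZ]; print('slide',hit,d,S()['force'])
    hit=env.move_l(list(deck(d[0],hc-3)),rate=15,f_stop=5); p=S()['tool_pos']; d=(p-O)@np.c_[DX,DY,DZ]; print('press',hit,d,S()['force'],'w',S()['width'])
    return d
def letgo(d):
    set_gripper(80); env.hold(0.1); env.move_l(list(deck(d[0],d[2]+110)),rate=150); print('t',S()['time_s'])
E
python3 - <<'E'
from a import *
set_gripper(88)
print(env.ik(list(deck(50,150)),QDf),S()['qpos'])
pick((408.9,-316.4),84,-6.4+180,zc=200)
snap(viewer,env,'w5')
E
```

```text
[ 0.358  0.424  1.975 -0.369  0.458 -0.776] [-0.31   0.446  1.628 -0.     1.07  -0.21 ]
grip width 55.646980826789104 at [ 408.979 -316.467   84.23 ] t 36.2667
lifted width 55.772643142538875 t 37.2167
```

View pics/w5.png

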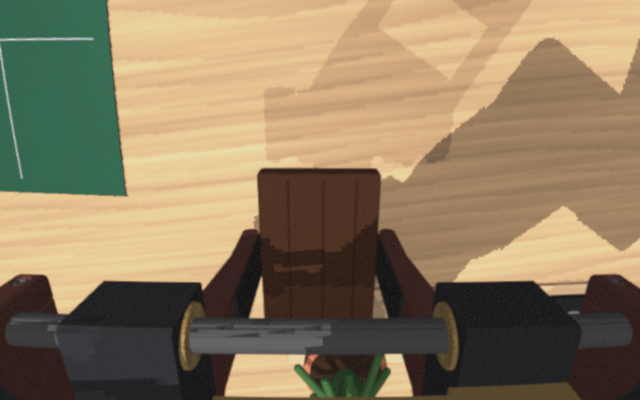

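```bash
python3 - <<'E'
from a import *
d=deckplace(0)
np.save('pics/d1.npy',d)
print(S()['time_s'])
cv2.imwrite('pics/side5.png',viewer.camera('side'))
E
```

```text
down True deck coords [51.037  0.072 84.127] expected h 84
slide True [40.817  0.148 84.974] [ 1.002 -0.508  1.295]
press True [40.971  0.159 83.514] [ 0.505 -0.171  2.127] w 55.670429997894786
41.9417
```

View pics/side5.png

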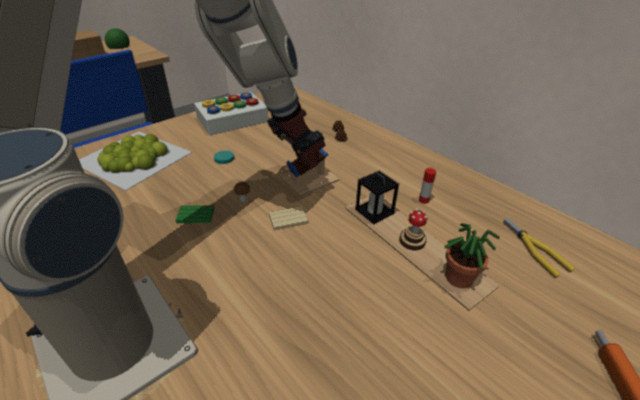

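```bash
python3 - <<'E'
from a import *
letgo(np.load('pics/d1.npy')); env.hold(0.1); snap(viewer,env,'w6')
E
```

```text
t 43.5583
```

View pics/w6.png

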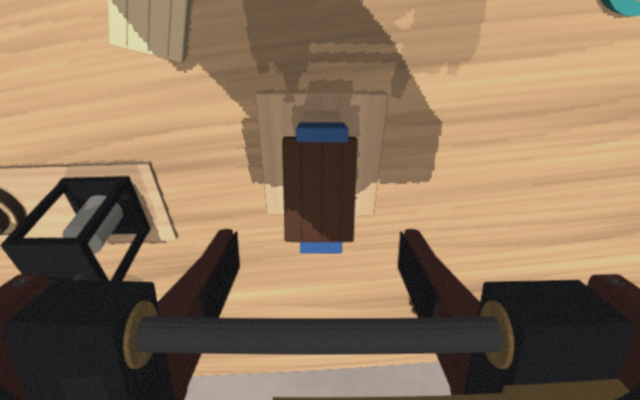

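```bash
python3 - <<'E'
from h import *
c=cv2.imread('pics/w6.png')[110:262,270:370];cv2.imwrite('pics/c_w6.png',cv2.resize(c,None,fx=3.9,fy=3.9,interpolation=cv2.INTER_CUBIC))
E
```

```text
(no output)
```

View pics/c_w6.png

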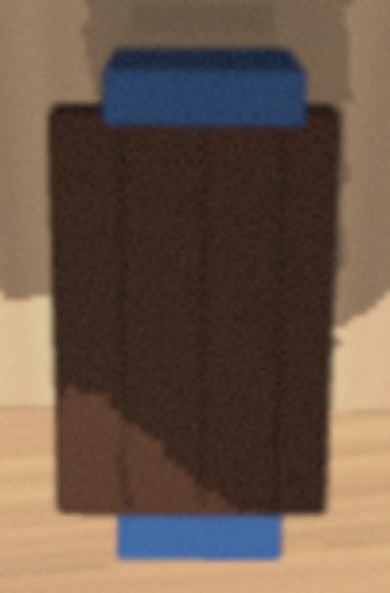

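```bash
python3 - <<'E'
from a import *
im,p,T=load('w6')
def px(pts): return (np.array(pts,float)+.5)/3.9-.5+[270,110]
def onplane(uv,h):
    o,d=rays(p,T,uv); o2=(O-o+h*DZ)@DZ; P=o+d*(o2/(d@DZ))[:,None]; return (P-O)@np.c_[DX,DY,DZ]
print('deck top end',onplane(px([(118,556),(281,556)]),0))
print('stop top inner edge h30',onplane(px([(103,125),(305,125)]),30))
print('plaque high end h12',onplane(px([(55,511),(328,511)]),12))
print('plaque at low',onplane(px([(52,150),(336,150)]),12))
E
```

```text
deck top end [[ 96.819 -17.021  -0.   ]
 [ 96.814  18.36   -0.   ]]
stop top inner edge h30 [[ -1.769 -16.699  30.   ]
 [ -1.781  18.812  30.   ]]
plaque high end h12 [[ 80.606 -29.121  12.   ]
 [ 80.592  26.947  12.   ]]
plaque at low [[  5.849 -27.595  12.   ]
 [  5.837  26.298  12.   ]]
```

```bash
python3 - <<'E'
from a import *
d=np.load('pics/d1.npy')
env.move_l(list(deck(d[0],84.0)),rate=130); set_gripper(0); print(S()['width'])
x0=d[0]
env.move_l(list(deck(x0+3,85.2)),rate=30); 
import a
a.O[:]=a.O+1.75*DY
env.move_l(list(deck(x0+3,85.2)),rate=20); env.hold(0.2)
hit=env.move_l(list(deck(34,85.2)),rate=18,f_stop=8); p=S()['tool_pos']; d=(p-O)@np.c_[DX,DY,DZ]; print('slide',hit,d)
hit=env.move_l(list(deck(d[0],82)),rate=15,f_stop=5); p=S()['tool_pos']; d=(p-O)@np.c_[DX,DY,DZ]; print('press',hit,d,S()['force'])
letgo(d); env.hold(.1); snap(viewer,env,'w7'); print(O)
c=cv2.imread('pics/w7.png')[110:262,270:370];cv2.imwrite('pics/c_w7.png',cv2.resize(c,None,fx=3.9,fy=3.9,interpolation=cv2.INTER_CUBIC))
E
```

```text
55.4314529417499
slide True [41.091  0.183 85.266]
press True [41.233  0.199 83.969] [-0.203 -0.172  3.743]
t 48.025
[548.722 178.336  42.   ]
```

View pics/c_w7.png

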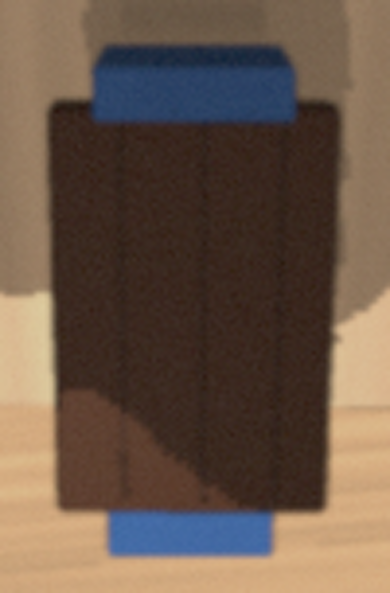

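```bash
sed -i 's/548.5,176.6,42/548.72,178.34,42/' a.py; grep -n "^PSI" a.py; python3 - <<'E'
from a import *
set_gripper(88)
pick((437.6,67.9),84,156.7,zc=190)
snap(viewer,env,'w8')
d=deckplace(12); np.save('pics/d2.npy',d); print(S()['time_s'])
E
```

```text
16:PSI=np.radians(-7.3); O=np.array([548.72,178.34,42.]); t=np.radians(20)
grip width 55.92704106379519 at [437.735  67.902  84.217] t 50.8083
lifted width 55.77141135221343 t 51.7167
down True deck coords [51.054  0.079 96.159] expected h 96
slide True [41.215  0.113 96.991] [ 2.    -0.803  0.16 ]
press True [41.331  0.147 95.56 ] [ 0.262 -0.448  3.578] w 55.80196034492406
55.2417
```

View pics/w8.png

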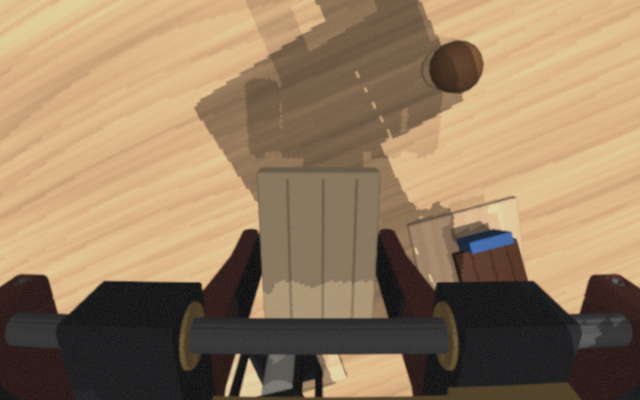

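```bash
python3 - <<'E'
from a import *
letgo(np.load('pics/d2.npy')); env.hold(.1); snap(viewer,env,'w9')
env.reach([540,90,330],down(84).as_quat()); env.hold(.15); snap(viewer,env,'w10')
cv2.imwrite('pics/side9.png',viewer.camera('side')); cv2.imwrite('pics/top9.png',viewer.camera('top'))
c=cv2.imread('pics/w9.png')[110:270,265:375];cv2.imwrite('pics/c_w9.png',cv2.resize(c,None,fx=3.7,fy=3.7,interpolation=cv2.INTER_CUBIC))
c=cv2.imread('pics/side9.png')[120:300,260:520];cv2.imwrite('pics/c_side9.png',cv2.resize(c,None,fx=3,fy=3,interpolation=cv2.INTER_CUBIC))
E
```

```text
t 56.8083
```

View pics/c_w9.png

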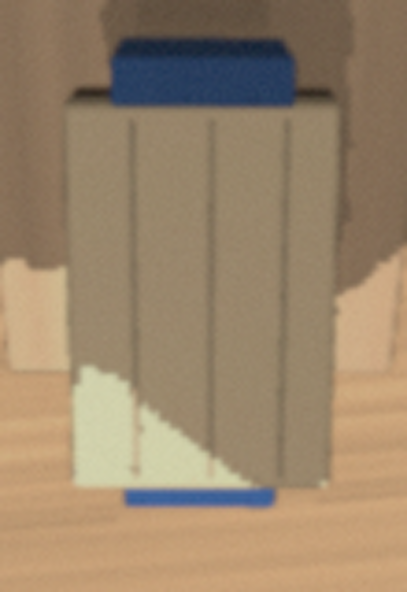

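View pics/c_side9.png

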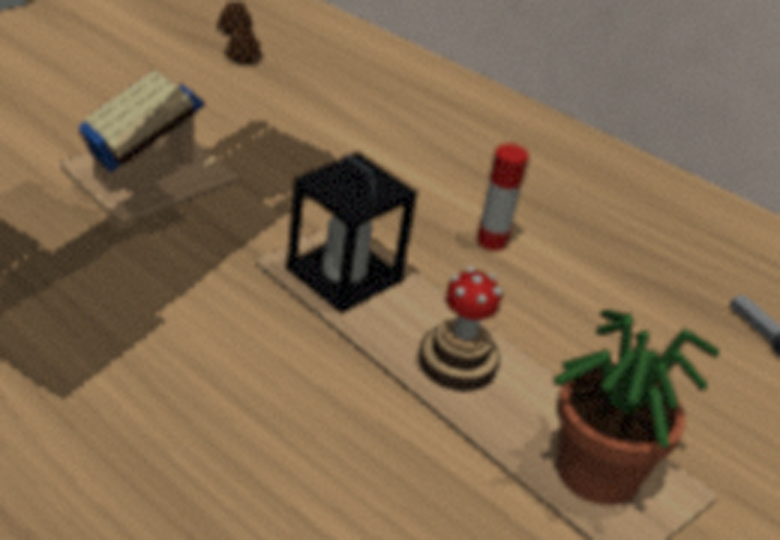

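View pics/w10.png

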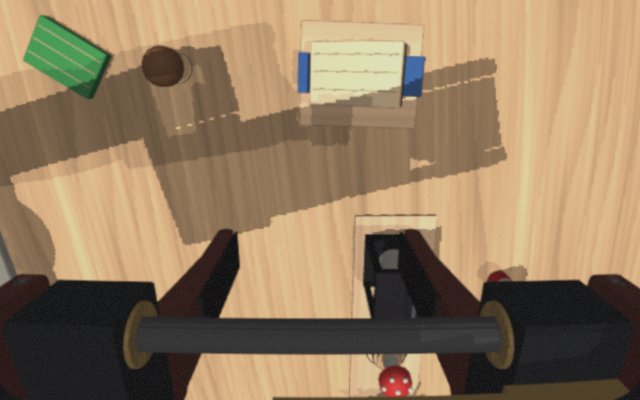

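View pics/top9.png

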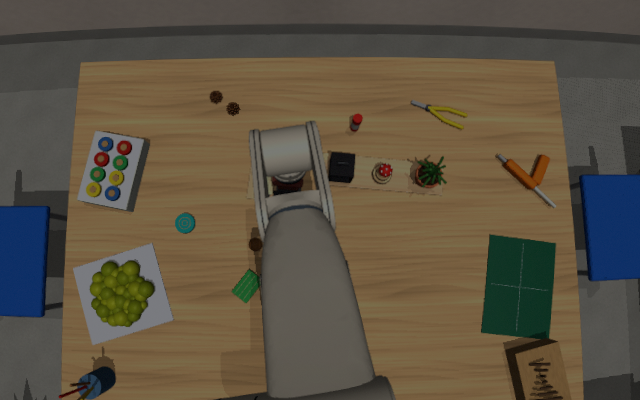

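```bash
python3 - <<'E'
from a import *
im,p,T=load('w9')
def px(pts): return (np.array(pts,float)+.5)/3.7-.5+[265,110]
def onplane(uv,h):
    o,d=rays(p,T,uv); o2=(O-o+h*DZ)@DZ; P=o+d*(o2/(d@DZ))[:,None]; return (P-O)@np.c_[DX,DY,DZ]
print('deck end',onplane(px([(125,505),(275,505)]),0))
print('stop inner top',onplane(px([(111,105),(295,105)]),30))
print('pale high end',onplane(px([(75,487),(331,487)]),24)); print('pale low-ish',onplane(px([(67,130),(340,130)]),24))
s=S(); print(s['time_s'],s['force'],s['width'],s['tool_pos'])
E
```

```text
deck end [[ 97.23  -18.933  -0.   ]
 [ 97.224  16.687  -0.   ]]
stop inner top [[ -2.214 -18.43   30.   ]
 [ -2.217  17.25   30.   ]]
pale high end [[ 81.433 -28.222  24.   ]
 [ 81.427  27.236  24.   ]]
pale low-ish [[  3.665 -27.708  24.   ]
 [  3.659  26.773  24.   ]]
58.2417 [-1.042 -0.074 -0.283] 79.78596259794374 [539.714  90.375 329.648]
```

```bash
python3 - <<'E'
from a import *
env.hold(0.3); print(workorder.sign_off()); print(S()['time_s'])
E
```

```text
the job is handed in; nothing more can be done
None
the job is handed in; nothing more can be done
```

The display is laid out as asked, in the order asked. I handed it in at about 58.5 s of the 112 s allowed, with the gripper open and clear of everything.

**Log slices and red toadstool:** The large slice, the small slice and the red toadstool are stacked midway between pot and lantern. On the wrist camera the two slice centres and the cap's top agree to within 0.3 mm. The stack sits within about 1 mm of the measured midpoint, and the side picture shows the toadstool upright.

**Plaques:**
- **Dark plaque:** It first ended up about 1.7 mm off the deck's centre line. I regripped it, moved it over and reseated it; a second picture shows it within about 0.5 mm.
- **Pale plaque:** It lies squarely on the dark one, within about 0.6 mm of the centre line. Its high end measures 83.6 mm from the stop, where 84 mm means fully seated. Both plaques were pushed down until contact was felt at the stop.

**Left alone:** I never touched the brown toadstool, the glue stick, the green and turquoise look-alikes or anything else, and the last pictures show them where they were.

**Measurements that disagreed:**
- The two wrist views put the pale plaque's top at about 9 mm high instead of 12, and its position differed by 3 mm between them. I used the average and it gripped cleanly.
- One rough height for the red cap, from the wrist and top cameras, read 49 mm instead of 57. A second wrist view gave 56 mm.
- The board's own centre line lies about 2.5 mm from the line through pot and lantern. I followed pot and lantern, as the task says.

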